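# Clamp a glued panel in the desk press

## Task

The glued plywood panel is held on the sliding bed of the small C-frame press. Slide the bed fully home so that the panel sits under the press foot, then turn the knob clockwise until the foot just touches the panel, and tighten it a further quarter turn and no more. Leave the other things on the desk where they are.

Things in the scene. Friction and masses are not known exactly. Their poses are not given: they have to be found in the camera images.
- press: grey painted C-frame press standing fixed on the desk. Origin at desk level on the vertical screw axis. Its base is 145 x 297 mm and 30 mm high: from -85 to +60 mm along its x and from -237 to +60 mm along its y. A column 32 x 44 mm (x -83 to -51 mm) carries an arm (44 mm wide, x -83 to +27 mm, underside at 85 mm, top at 120 mm) over the bed; the press is open towards its +x side. Its z is up; its yaw differs by up to 0.35 rad either way from the desk's axes
- bed (a joint): how far the flush aluminium bed is pulled out of the press, in m: 0 is fully home against its stop with the panel centred under the foot, 0.095 fully out; it starts 0.055 to 0.09 out and slides home along the press's +y. It has no handle: its top, 80 mm wide (x) and 172 mm long (y), lies level with the rails and ends of the base, 30 mm above the desk, and is dragged by pressing down on it. Sliding friction about 1.5 N, stays where left
- bed_bare (a point): centre of the bare part of the bed's top (80 mm along x, 80 mm along y), 97 mm behind the panel's centre along the press's -y; moves with the bed
- panel_top (a point): centre of the top face of the plywood panel, 70 x 76 x 15 mm, held fast on the bed inside a low rim (4 mm high); it moves with the bed; top face 45 mm above the desk
- knob (a joint): angle of the knob on top of the arm, in rad, growing clockwise seen from above (tightening), 0 to 8; starts between 0 and 0.8. One full turn lowers the foot by 12 mm until it touches; friction about 0.09 Nm holds it where it is left. The knob does not rise or fall as it turns
- knob_grip (a point): centre of the knob's black bar grip: 70 mm long (this point's x axis), 14 mm thick (y axis), 26 mm high, spanning 134 to 160 mm above the desk; it turns about the vertical through this point. Under it is an 18 mm thick steel stem down to the arm's top at 120 mm
- foot_face (a point): centre of the underside of the round steel press foot, 40 mm across and 8 mm high, hanging below the arm on the screw axis. At the start it is 3 to 8 mm above the height of the panel's top (how much differs each time)
- foot (a joint): how far the sprung foot is pushed up on its spindle, in m: 0 while it hangs free, grows after it touches the panel, by about 3 mm per quarter turn (6 N per mm); 0.007 at most
- stapler: black plastic stapler, 140 x 36 x 50 mm, lying on the desk; bystander, origin under its centre
- tape_dispenser: steel tape dispenser, 130 x 56 x 85 mm; bystander, origin under its centre
- mug: blue ceramic mug of pens, 82 mm across, pens up to 155 mm high; bystander, origin under its centre
- sharpener: red plastic crank sharpener, 62 x 45 x 50 mm; bystander, origin under its centre

How it is judged:
On the way, in this order (a step that is already met when the one before it is completed fails the run):
1. the bed is fully home with the panel under the foot, the foot still free (value of joint bed below 0.004 m and value of joint foot below 0.0006 m), for 0.2 s.
2. the foot has touched the panel, the bed still home (value of joint bed below 0.004 m and value of joint foot above 0.0008 m), for 0.1 s.
At the end, for the whole second after the job is handed in: bed within 4 mm of home, the panel centred under the foot within 8 mm, and the foot pushed up 2 to 4 mm (touch plus a quarter turn, give or take a twelfth of a turn), all as left by the robot (value of joint each of bed, foot below 0.004 m and value of joint foot above 0.002 m and horizontal distance between panel_top and foot_face below 0.008 m).
It fails at once if the foot is overtightened: pushed up more than 4.8 mm (0.4 turn past touching) (value of joint foot above 0.0048 m).
It fails at once if the stapler is moved more than 25 mm (distance of stapler from where it was at the start of the episode above 0.025 m).
It fails at once if the tape dispenser is moved more than 25 mm (distance of tape_dispenser from where it was at the start of the episode above 0.025 m).
It fails at once if the mug is moved more than 25 mm (distance of mug from where it was at the start of the episode above 0.025 m).
It fails at once if the sharpener is moved more than 25 mm (distance of sharpener from where it was at the start of the episode above 0.025 m).
It also fails if it takes over 67 s, if anything falls off the work surface, if the arm or the gripper's body presses on something with over 40 N, if the wrist force passes 120 N, or if a joint passes its speed limit or range.

## Robot

A 6-joint arm with a two-finger parallel gripper is mounted at the origin on the work surface. World frame = base frame: x ahead of the robot, y to its left, z up, the work surface at z = 0. Lengths are in m, angles in rad, forces in N, time in s.
With the tool pointing down it reaches from about 0.3 to 0.95 m from the base axis. Payload 3.1 kg.
Tool frame: the origin (TCP) lies midway between the tips of the shut fingers; the grasp point (between the pads) lies 19 mm behind it; z points along the fingers, y is the line along which they close (so a half turn about z gives the same grasp; the last joint's range is limited). The gripper opens to 85 mm and grips with 20 to 120 N. Pads are 22 mm wide; open, the fingers measure 114 mm over their backs; the gripper's body (76 mm by 85 mm) begins 54 mm behind the grasp point. The pads swing forward as they close: fully open they stand 13 mm farther back than shut.
Start: joints at [1.059, 0.308, 1.634, -0, 1.2, -0.07], TCP at [0.267, 0.565, 0.231] pointing down, gripper open.
Joint ranges: [-3.06, 3.06], [-0.79, 1.96], [0.05, 2.63], [-1.19, 4.34], [0.05, 2.64], [-2.94, 2.94]. Speed limits (rad/s): [2.79, 2.79, 3.14, 3.14, 3.14, 3.14].

## Interface

Orientations are given as a rotation vector (axis times angle).
In Python, from workcell import * gives the robot as it stands. The module is installed in compiled form; this text tells all that it offers.
- The arm moves only by the tool play_rows, never from a script. Its argument "deltas" is a list of rows, each an object with "xyz": the shift along the tool's x, y, z in m, a list of three; "twist": the turn about the tool's z in rad; "claw": the finger opening in m, from 0 to 0.0854. A call has 1 to 8 rows; each row is the pose to reach, as a shift and turn from the pose commanded when the call began, along the tool's axes at that moment; what a row does not reach only later rows make up. A row lasts 1/12 s, in which the tool goes at most 41.7 mm and 7.16 degrees, less where a joint would pass 70% of its speed; a pose out of reach is approached as far as the arm can. A call with a gripper value outside its range is refused whole. The fingers move at their own pace and stop on an object; "squeeze" is the grip in N (left out, the last holds). Time passes only in rows, so rows that repeat a pose let the fingers close. It gives the time, the measured TCP pose, the force, the opening and the grip force at its end, in the units of the state.
- get_obs(): the state, without advancing time (a new reading comes with each control period).
- grab_frame(name): name is "scene" or "side" or "wrist"; returns a dict with "frame" (480x640x3 uint8, blue, green, red), "range_z" (480x640 float32, m along the optical axis (not along the pixel's ray), 0 where there is no reading), "mtx" (3x3 intrinsics, pixels), "R" (3x3) and "t" (3): a world point X has camera coordinates R X + t. Camera axes: x right, y down, z forward; pixel columns grow to the right and rows downward; lengths in m; the calibration is good to about 2 mm. A picture is of the moment at which its call begins.
- hand_in(): hands the job in; it is judged then, once.
The state is a dict: "time": time; "qpos": joint angles; "qvel": joint speeds; "effort": joint torques, N m; "tool_pos": TCP position; "orientation": TCP orientation; "force": force on the tool from outside, world axes, zero at the start; "torque": the same for the moment, N m; "width": opening from 0.0 (shut) to 1.0 (fully open); "gripper_force": force on a finger pad.
Only numpy, scipy, OpenCV 4.12 (cv2) and the standard library are available. Lean on these libraries where they do the work, as an engineer would, in place of code of your own. Each camera call takes 0.05 s, during which the arm holds its last target. There are 200 camera calls.

## Working session

There is one attempt and no reset: what is moved stays moved. The work goes in short steps, Python scripts to look and compute and a tool call to move; the robot and the scene stay as the last step left them, time stands still between calls to the robot, and variables do not carry over. Pictures are saved under pics/ and viewed, at most 10 in all, crops included, and the job is handed in when it is done.

Besides the shell and the picture viewer there is one more tool, called after ">>>" in YAML: its name, and indented under it one key for each argument. play_rows: Moves the arm, as the interface text tells. Its arguments: {"type":"object","properties":{"deltas":{"type":"array"},"squeeze":{"type":"number"}},"required":["deltas"]}

```bash
mkdir -p pics; python3 - <<'E'
from workcell import *
import cv2,numpy as np
o=get_obs();print(o)
for n in("scene","side"):
    g=grab_frame(n);cv2.imwrite(f"pics/{n}0.png",g["frame"]);np.savez(f"{n}0.npz",**g)
    print(n,-g["R"].T@g["t"],g["R"][2])
E
```

```text
{'time': 0.0, 'qpos': array([ 1.05931618e+00,  3.09004835e-01,  1.63519017e+00, -1.74604769e-05,
        1.19969111e+00, -6.96729382e-02]), 'qvel': array([ 4.51862872e-06, -2.39242479e-04,  9.76594650e-04, -6.07315347e-05,
        1.32313038e-03,  2.58329834e-03]), 'effort': array([ 9.66297775e-04, -4.15255487e+01, -2.76667017e+01, -6.46792409e-05,
        1.02026202e-02,  6.90111477e-06]), 'tool_pos': array([0.26684515, 0.56426391, 0.23004545]), 'orientation': array([-0.68820793, -3.06462592,  0.00345815]), 'force': array([ 0.03532029, -0.09218837, -0.53995166]), 'torque': array([0.07334322, 0.02702659, 0.00341717]), 'gripper_force': 0.0, 'width': 1.0001057708248615}
scene [ 1.17100169 -0.11823934  1.05992787] [-0.55027645  0.10195595 -0.82873446]
side [-0.0691135  -0.62999335  1.12230142] [ 0.46321004  0.46806013 -0.75256639]
```

View pics/scene0.png

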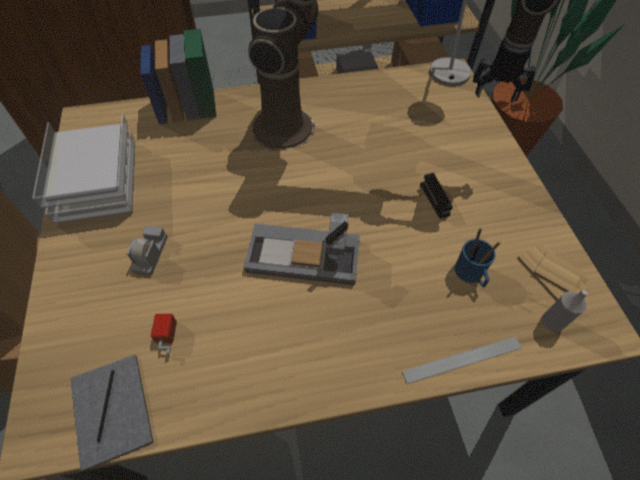

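View pics/side0.png

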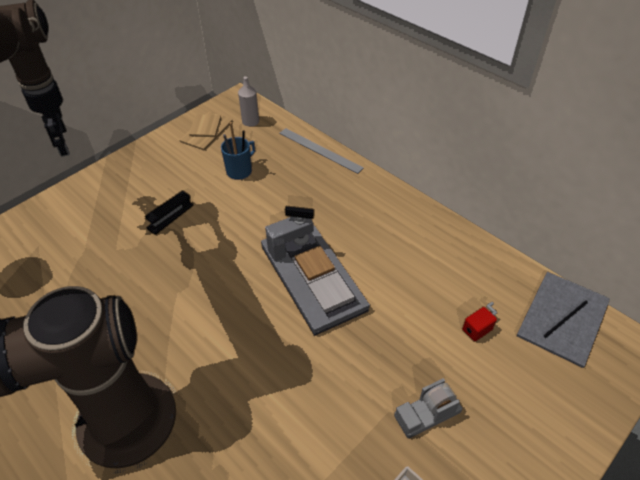

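Scene: the press lies at about (303,255), with bare bed (275,250), panel (308,252), and knob bar (337,232). Side: knob at (300,212), panel (315,262), bare bed (333,291). Now I'll get positions from range data by height.

```bash
cat > h.py <<'E'
import cv2,numpy as np
def cloud(g):
    h,w=g["range_z"].shape;v,u=np.mgrid[:h,:w];d=g["range_z"]
    k=np.linalg.inv(g["mtx"])
    c=(np.stack([u,v,np.ones_like(u)],-1)@k.T)*d[...,None]
    return (c-g["t"])@g["R"]
def ray(g,uv,z):
    d=g["R"].T@np.linalg.inv(g["mtx"])@np.array([*uv,1.]);c=-g["R"].T@g["t"]
    return c+d*(z-c[2])/d[2]
def rect(P):
    (c,s,a)=cv2.minAreaRect((P[:,:2]*1000).astype(np.float32));return np.round(c,1),np.round(s,1),round(a,2),len(P)
E
python3 - <<'E'
from h import *
for n,(u0,u1,v0,v1) in(("scene",(235,370,205,295)),("side",(255,375,200,335))):
    g=dict(np.load(n+"0.npz"));P=cloud(g)[v0:v1,u0:u1];f=g["frame"][v0:v1,u0:u1].astype(int)
    ok=g["range_z"][v0:v1,u0:u1]>0
    z=P[...,2];print(n,np.histogram(z[ok],bins=np.arange(-.01,.18,.01)))
    for nm,m in(("base",(z>.022)&(z<.17)),("panel",(z>.039)&(z<.05)&(f[...,2]-f[...,0]>40)),("bed",(z>.025)&(z<.036)&(f.min(-1)>120)),("knob",(z>.13)&(z<.17)&(f.max(-1)<60)),("knobtop",(z>.152)&(z<.17)),("arm",(z>.113)&(z<.128))):
        Q=P[m&ok]
        if len(Q)>4: print(nm,rect(Q),Q.mean(0).round(4))
        if nm in("panel","bed"):
            mm=(m&ok).astype(np.uint8);c=max(cv2.findContours(mm,0,2)[0],key=cv2.contourArea) if mm.any() else None
            if c is not None:
                pts=c[:,0]+[u0,v0]; print(' big',rect(np.array([ray(g,p,.045 if nm=="panel" else .03) for p in pts])))
E
```

```text
scene (array([1617, 4821,  882,  959, 2367,  642,   71,   12,    0,    6,   39,
         33,  139,  287,   17,   47,   86,   91]), array([-0.01,  0.  ,  0.01,  0.02,  0.03,  0.04,  0.05,  0.06,  0.07,
        0.08,  0.09,  0.1 ,  0.11,  0.12,  0.13,  0.14,  0.15,  0.16,
        0.17]))
base (array([521.4, -22.4]), array([297.5, 149.3]), 71.45, 4749) [ 0.5285 -0.0215  0.0491]
panel (array([538.1, -13.5]), array([73.4, 71.4]), 71.51, 584) [ 0.5401 -0.0143  0.0461]
 big (array([538.6, -13.8]), array([73.3, 70. ]), 71.7, 38)
bed (array([512.2, -91.6]), array([82.2, 77.2]), 72.09, 692) [ 0.5127 -0.0928  0.0313]
 big (array([511.7, -91.8]), array([81.8, 75.7]), 71.44, 42)
knob (array([564.2,  56.6]), array([14., 65.]), 33.29, 204) [0.5678 0.055  0.1545]
knobtop (array([561.7,  58.1]), array([14.7, 70. ]), 35.47, 165) [0.564  0.0569 0.1599]
arm (array([535.2,  66.9]), array([ 43.8, 111.7]), 71.85, 412) [0.536  0.0666 0.1209]
side (array([4428, 4747,  740, 1964, 1900,  791,  141,   64,   49,   74,  141,
        125,  376,  269,   50,   86,  139,   54]), array([-0.01,  0.  ,  0.01,  0.02,  0.03,  0.04,  0.05,  0.06,  0.07,
        0.08,  0.09,  0.1 ,  0.11,  0.12,  0.13,  0.14,  0.15,  0.16,
        0.17]))
base (array([520.9, -24.6]), array([301.1, 147.3]), 71.52, 6151) [ 0.5117 -0.0283  0.0527]
panel (array([536.5, -15.5]), array([81. , 70.4]), 70.47, 727) [ 0.5356 -0.0163  0.0448]
 big (array([535.8, -15.9]), array([78.5, 71.6]), 71.6, 74)
bed (array([521.3, -62.8]), array([153.3,  80.7]), 71.83, 930) [ 0.5099 -0.0939  0.0301]
 big (array([510.6, -94.6]), array([80.2, 79.1]), 71.66, 83)
knob (array([559.1,  54.6]), array([17.1, 67.9]), 36.67, 278) [0.5579 0.0527 0.1514]
knobtop (array([560.4,  55.8]), array([20.1, 67.8]), 36.69, 177) [0.5596 0.0541 0.1582]
arm (array([533.6,  64.2]), array([ 49.1, 110.3]), 73.09, 598) [0.5251 0.0629 0.1196]
```

```bash
cat >> h.py <<'E'
from scipy.spatial.transform import Rotation as Ro
O=np.array([.561,.0565]);YA=np.deg2rad(71.6);Y=np.array([np.cos(YA),np.sin(YA)]);X=np.array([Y[1],-Y[0]])
def pw(x,y):return O+x*X+y*Y
def delta(o,target,yawdeg=None):
    """tool-frame shift to a world target; twist to bring tool y to yawdeg (mod 180)"""
    R=Ro.from_rotvec(o["orientation"]).as_matrix();d=R.T@(np.array(target)-o["tool_pos"])
    cur=np.degrees(np.arctan2(R[1,1],R[0,1]));print("tool y yaw",cur.round(2),"q",o["qpos"].round(3))
    print("shift",d.round(4),"twist",None if yawdeg is None else np.round(np.radians((cur-yawdeg+90)%180-90),3))
def st(o):print("t",round(o["time"],2),"press xyz",((o["tool_pos"][:2]-O)@np.c_[X,Y]).round(4),o["tool_pos"].round(4),"F",o["force"].round(1),"T",o["torque"].round(3))
E
python3 - <<'E'
from h import *;from workcell import *
o=get_obs();t=pw(0,-.180);delta(o,[*t,.23],71.6);delta(o,[*t,.06])
E
```

```text
tool y yaw 64.69 q [ 1.059  0.309  1.635  0.     1.2   -0.07 ]
shift [-0.5047 -0.512   0.0012] twist -0.121
tool y yaw 64.69 q [ 1.059  0.309  1.635  0.     1.2   -0.07 ]
shift [-0.5047 -0.5116  0.1712] twist None
```

>>> play_rows:
  deltas:
    - {"xyz": [-0.03,-0.03,0],"twist": -0.05,"claw": 0}
    - {"xyz": [-0.06,-0.06,0],"twist": -0.12,"claw": 0}
    - {"xyz": [-0.09,-0.09,0],"twist": -0.12,"claw": 0}
    - {"xyz": [-0.12,-0.12,0],"twist": -0.12,"claw": 0}
    - {"xyz": [-0.15,-0.15,0],"twist": -0.12,"claw": 0}
    - {"xyz": [-0.18,-0.18,0],"twist": -0.12,"claw": 0}
    - {"xyz": [-0.21,-0.21,0],"twist": -0.12,"claw": 0}
    - {"xyz": [-0.24,-0.24,0],"twist": -0.12,"claw": 0}

```text
time: 0.77
tool_pos: [0.3794, 0.2491, 0.231]
orientation: [-0.502, -3.101, 0.0]
force: [1.1, -0.0, 0.8]
width: 0.005
gripper_force: 0.0
```

```bash
python3 - <<'E'
from h import *;from workcell import *
o=get_obs();t=pw(0,-.180);delta(o,[*t,.23],71.6);st(o)
E
```

```text
tool y yaw 71.6 q [ 0.485 -0.029  2.019 -0.     1.152 -0.764]
shift [-0.2331 -0.3055  0.001 ] twist -0.0
t 0.77 press xyz [-0.2331  0.1255] [0.3794 0.2491 0.231 ] F [ 1.1 -0.   0.8] T [-0.001 -0.092  0.05 ]
```

>>> play_rows:
  deltas:
    - {"xyz": [-0.025,-0.033,0],"twist": 0,"claw": 0}
    - {"xyz": [-0.05,-0.066,0],"twist": 0,"claw": 0}
    - {"xyz": [-0.075,-0.099,0],"twist": 0,"claw": 0}
    - {"xyz": [-0.1,-0.132,0],"twist": 0,"claw": 0}
    - {"xyz": [-0.125,-0.165,0],"twist": 0,"claw": 0}
    - {"xyz": [-0.15,-0.198,0],"twist": 0,"claw": 0}
    - {"xyz": [-0.175,-0.23,0],"twist": 0,"claw": 0}
    - {"xyz": [-0.2,-0.263,0],"twist": 0,"claw": 0}

```text
time: 1.43
tool_pos: [0.486, -0.0636, 0.231]
orientation: [-0.504, -3.101, -0.001]
force: [1.3, 0.7, 0.4]
width: 0.002
gripper_force: 0.0
```

>>> play_rows:
  deltas:
    - {"xyz": [-0.033,-0.042,0.02],"twist": 0,"claw": 0}
    - {"xyz": [-0.033,-0.042,0.06],"twist": 0,"claw": 0}
    - {"xyz": [-0.033,-0.042,0.1],"twist": 0,"claw": 0}
    - {"xyz": [-0.033,-0.042,0.14],"twist": 0,"claw": 0}
    - {"xyz": [-0.033,-0.042,0.18],"twist": 0,"claw": 0}
    - {"xyz": [-0.033,-0.042,0.19],"twist": 0,"claw": 0}
    - {"xyz": [-0.033,-0.042,0.19],"twist": 0,"claw": 0}

```text
time: 2.02
tool_pos: [0.4998, -0.1106, 0.0373]
orientation: [-0.502, -3.091, -0.002]
force: [-0.7, 0.5, -0.0]
width: -0.001
gripper_force: 0.0
```

```bash
python3 - <<'E'
from h import *;from workcell import *
o=get_obs();st(o);delta(o,[*pw(0,-.180),.03],71.6)
g=grab_frame("wrist");cv2.imwrite("pics/w1.png",g["frame"])
print(-g["R"].T@g["t"]-o["tool_pos"],g["R"][2])
E
```

```text
t 2.02 press xyz [-0.0053 -0.1779] [ 0.4998 -0.1106  0.0373] F [-0.7  0.5 -0. ] T [ 0.019 -0.002  0.02 ]
tool y yaw 71.55 q [-0.303  0.378  2.005 -0.     0.768 -1.552]
shift [-0.0054 -0.0021  0.0073] twist -0.001
[-0.07422439  0.02483917  0.14309836] [ 0.285766   -0.09515382 -0.9535636 ]
```

View pics/w1.png

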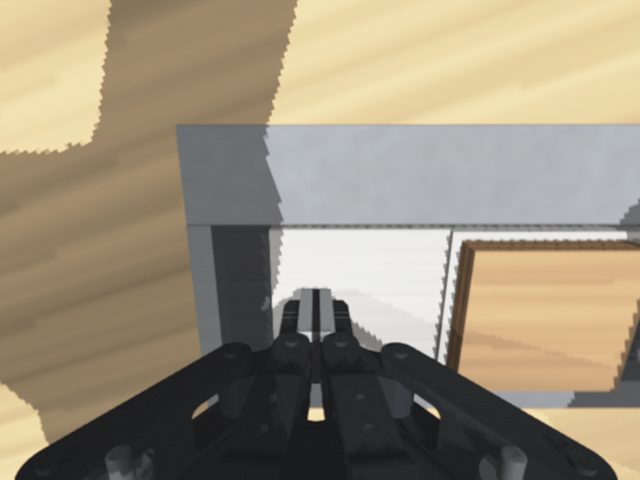

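The picture shows the closed finger tips (318,300) over the bare white bed, which spans from about (272) to the rim at (450). The panel is at (460–640). Now I press down.

>>> play_rows:
  deltas:
    - {"xyz": [-0.005,0,0.004],"twist": 0,"claw": 0}
    - {"xyz": [-0.005,0,0.006],"twist": 0,"claw": 0}
    - {"xyz": [-0.005,0,0.008],"twist": 0,"claw": 0}
    - {"xyz": [-0.005,0,0.008],"twist": 0,"claw": 0}
    - {"xyz": [-0.005,0,0.008],"twist": 0,"claw": 0}

```text
time: 2.48
tool_pos: [0.5097, -0.1136, 0.0345]
orientation: [0.503, 3.099, -0.001]
force: [0.9, 0.3, -0.5]
width: -0.003
gripper_force: 0.0
```

>>> play_rows:
  deltas:
    - {"xyz": [0,0,0.001],"twist": 0,"claw": 0}
    - {"xyz": [0,0,0.001],"twist": 0,"claw": 0}
    - {"xyz": [0,0,0.001],"twist": 0,"claw": 0}

```text
time: 2.73
tool_pos: [0.5088, -0.1135, 0.0324]
orientation: [0.503, 3.101, -0.0]
force: [-0.0, -0.1, 0.6]
width: -0.001
gripper_force: 0.0
```

>>> play_rows:
  deltas:
    - {"xyz": [0,0,0.002],"twist": 0,"claw": 0}
    - {"xyz": [0,0,0.003],"twist": 0,"claw": 0}
    - {"xyz": [0,0,0.003],"twist": 0,"claw": 0}
    - {"xyz": [0,0,0.003],"twist": 0,"claw": 0}

```text
time: 3.07
tool_pos: [0.5091, -0.1136, 0.03]
orientation: [-0.503, -3.101, 0.0]
force: [-1.4, -0.1, 5.9]
width: -0.001
gripper_force: 3.1
```

>>> play_rows:
  deltas:
    - {"xyz": [0,0,0.001],"twist": 0,"claw": 0}
    - {"xyz": [0,0.002,0.0015],"twist": 0,"claw": 0}
    - {"xyz": [0,0.006,0.0015],"twist": 0,"claw": 0}
    - {"xyz": [0,0.011,0.0015],"twist": 0,"claw": 0}
    - {"xyz": [0,0.017,0.0015],"twist": 0,"claw": 0}
    - {"xyz": [0,0.022,0.0015],"twist": 0,"claw": 0}
    - {"xyz": [0,0.026,0.0015],"twist": 0,"claw": 0}
    - {"xyz": [0,0.028,0.0015],"twist": 0,"claw": 0}

```text
time: 3.73
tool_pos: [0.518, -0.0869, 0.0299]
orientation: [-0.502, -3.1, 0.001]
force: [-5.0, 0.2, 16.8]
width: 0.003
gripper_force: 8.0
```

```bash
cat > panel.py <<'E'
from h import *;from workcell import *
o=get_obs();st(o)
g=grab_frame("scene");P=cloud(g)[205:295,235:370];f=g["frame"][205:295,235:370].astype(int);z=P[...,2]
m=(z>.039)&(z<.05)&(f[...,2]-f[...,0]>40);c=P[m][:,:2];q=(c-O)@np.c_[X,Y]
print("panel press y 1..99%",np.percentile(q[:,1],[0,1,99,100]).round(4),"x",np.percentile(q[:,0],[1,99]).round(4))
m=(z>.025)&(z<.036)&(f.min(-1)>120);q=(P[m][:,:2]-O)@np.c_[X,Y];print("bare y",np.percentile(q[:,1],[1,99]).round(4))
E
python3 panel.py
```

```text
t 3.73 press xyz [ 0.0045 -0.1496] [ 0.518  -0.0869  0.0299] F [-5.   0.2 16.8] T [-0.006  0.926  0.017]
panel press y 1..99% [-0.0828 -0.0823 -0.0367 -0.0304] x [-0.0334  0.0348]
bare y [-0.1347 -0.0874]
```

>>> play_rows:
  deltas:
    - {"xyz": [0,0.003,0],"twist": 0,"claw": 0}
    - {"xyz": [0,0.008,0],"twist": 0,"claw": 0}
    - {"xyz": [0,0.014,0],"twist": 0,"claw": 0}
    - {"xyz": [0,0.02,0],"twist": 0,"claw": 0}
    - {"xyz": [0,0.026,0],"twist": 0,"claw": 0}
    - {"xyz": [0,0.032,0],"twist": 0,"claw": 0}
    - {"xyz": [0,0.036,0],"twist": 0,"claw": 0}
    - {"xyz": [0,0.038,0],"twist": 0,"claw": 0}

```text
time: 4.45
tool_pos: [0.5301, -0.0506, 0.0299]
orientation: [-0.502, -3.1, 0.0]
force: [-5.7, 0.1, 16.1]
width: -0.005
gripper_force: 7.9
```

>>> play_rows:
  deltas:
    - {"xyz": [0,0.002,0],"twist": 0,"claw": 0}
    - {"xyz": [0,0.004,0],"twist": 0,"claw": 0}
    - {"xyz": [0,0.006,0],"twist": 0,"claw": 0}
    - {"xyz": [0,0.008,0],"twist": 0,"claw": 0}
    - {"xyz": [0,0.008,0],"twist": 0,"claw": 0}

```text
time: 4.87
tool_pos: [0.5325, -0.0431, 0.0299]
orientation: [-0.503, -3.1, -0.0]
force: [-5.0, 0.5, 14.5]
width: 0.0
gripper_force: 7.8
```

```bash
python3 panel.py
```

```text
t 4.87 press xyz [ 0.0044 -0.1035] [ 0.5325 -0.0431  0.0299] F [-5.   0.5 14.5] T [0.237 0.839 0.041]
panel press y 1..99% [0.0113 0.0123 0.0373 0.0377] x [-0.03    0.0349]
bare y [-0.0923  0.0457]
```

>>> play_rows:
  deltas:
    - {"xyz": [0,0.001,0],"twist": 0,"claw": 0}
    - {"xyz": [0,0.002,0],"twist": 0,"claw": 0}
    - {"xyz": [0,0.003,0],"twist": 0,"claw": 0}
    - {"xyz": [0,0.004,0],"twist": 0,"claw": 0}
    - {"xyz": [0,0.005,0],"twist": 0,"claw": 0}

```text
time: 5.33
tool_pos: [0.5337, -0.0412, 0.0299]
orientation: [-0.499, -3.101, 0.008]
force: [-6.2, -9.0, 15.0]
width: 0.0
gripper_force: 7.6
```

```bash
python3 panel.py
```

```text
t 5.33 press xyz [ 0.0049 -0.1013] [ 0.5337 -0.0412  0.0299] F [-6.2 -9.  15. ] T [-1.545  1.084  0.006]
panel press y 1..99% [0.0122 0.014  0.0383 0.0385] x [-0.0307  0.0337]
bare y [-0.1198  0.0464]
```

Bed is at its stop: panel front edge at +38 mm, with 9 N reaction. Lift and turn to view the foot from the +y side.

>>> play_rows:
  deltas:
    - {"xyz": [0,0,-0.01],"twist": 0,"claw": 0}
    - {"xyz": [0,0,-0.04],"twist": 0,"claw": 0}
    - {"xyz": [0,0,-0.08],"twist": 0,"claw": 0}
    - {"xyz": [0,0,-0.12],"twist": 0.1,"claw": 0}
    - {"xyz": [0,0,-0.16],"twist": 0.22,"claw": 0}
    - {"xyz": [0,0,-0.2],"twist": 0.34,"claw": 0}
    - {"xyz": [0,0.03,-0.22],"twist": 0.46,"claw": 0}
    - {"xyz": [0,0.06,-0.22],"twist": 0.58,"claw": 0}

```text
time: 6.05
tool_pos: [0.5572, 0.018, 0.2553]
orientation: [1.377, 2.81, 0.009]
force: [0.6, 0.3, 0.8]
width: 0.002
gripper_force: 0.0
```

```bash
python3 - <<'E'
from h import *;from workcell import *
o=get_obs();st(o);delta(o,[*pw(.0,.122),.25],-18.4)
g=dict(np.load("scene0.npz"));f=g["frame"].astype(int);P=cloud(g)
m=(f[...,0]-f[...,2]>30);m[:230]=0;m[290:]=0;m[:,:430]=0;m[:,520:]=0
print("mug press",((np.median(P[m],0)[:2]-O)@np.c_[X,Y]).round(3))
w=grab_frame("wrist");print(w["mtx"])
E
```

```text
t 6.05 press xyz [ 0.0085 -0.0378] [0.5572 0.018  0.2553] F [0.6 0.3 0.8] T [ 0.02  -0.008 -0.029]
tool y yaw 37.81 q [-0.046  0.148  1.78   0.     1.2   -0.706]
shift [0.096  0.128  0.0058] twist 0.981
mug press [0.01  0.365]
[[349.07355132   0.         315.66261025]
 [  0.         349.07355132 237.43334593]
 [  0.           0.           1.        ]]
```

>>> play_rows:
  deltas:
    - {"xyz": [0.02,0.025,0],"twist": 0.12,"claw": 0}
    - {"xyz": [0.04,0.05,0],"twist": 0.24,"claw": 0}
    - {"xyz": [0.06,0.08,0],"twist": 0.36,"claw": 0}
    - {"xyz": [0.08,0.105,0],"twist": 0.48,"claw": 0}
    - {"xyz": [0.096,0.128,0],"twist": 0.6,"claw": 0}
    - {"xyz": [0.096,0.128,0.03],"twist": 0.72,"claw": 0}
    - {"xyz": [0.096,0.128,0.07],"twist": 0.84,"claw": 0}
    - {"xyz": [0.096,0.128,0.11],"twist": 0.96,"claw": 0}

```text
time: 6.77
tool_pos: [0.5947, 0.1745, 0.1376]
orientation: [2.522, 1.871, 0.005]
force: [-0.2, -0.2, -1.6]
width: -0.001
gripper_force: 0.0
```

>>> play_rows:
  deltas:
    - {"xyz": [0,0,0.03],"twist": 0.02,"claw": 0.085}
    - {"xyz": [0,0,0.03],"twist": 0.02,"claw": 0.085}
    - {"xyz": [0,0,0.03],"twist": 0.02,"claw": 0.085}

```text
time: 7.02
tool_pos: [0.5913, 0.1727, 0.1052]
orientation: [-2.535, -1.851, 0.009]
force: [0.9, 0.2, 0.0]
width: 0.417
gripper_force: 0.0
```

```bash
python3 - <<'E'
from h import *;from workcell import *
o=get_obs();st(o)
g=grab_frame("wrist");np.savez("w2.npz",**g);c=-g["R"].T@g["t"];print("cam",((c[:2]-O)@np.c_[X,Y]).round(4),c[2])
for p in [(0,.02,.045),(0,.02,.05),(0,.02,.055),(0,.038,.045)]:
    q=g["mtx"]@(g["R"]@np.array([*pw(*p[:2]),p[2]])+g["t"]);print(p,(q[:2]/q[2]).round(1))
uv=(q[:2]/q[2]).astype(int);f=g["frame"];u,v=uv
r0=max(0,v-110);cv2.imwrite("pics/w2.png",cv2.resize(f[r0:r0+150,u-100:u+100],None,fx=4,fy=4,interpolation=2));print(u-100,r0)
E
```

```text
t 7.02 press xyz [-0.0079  0.1198] [0.5913 0.1727 0.1052] F [0.9 0.2 0. ] T [ 0.015  0.022 -0.043]
cam [-0.0079  0.2002] 0.247278470317488
(0, 0.02, 0.045) [325.4 388.7]
(0, 0.02, 0.05) [325.6 393.9]
(0, 0.02, 0.055) [325.7 399.3]
(0, 0.038, 0.045) [326.  367.6]
225 257
```

View pics/w2.png

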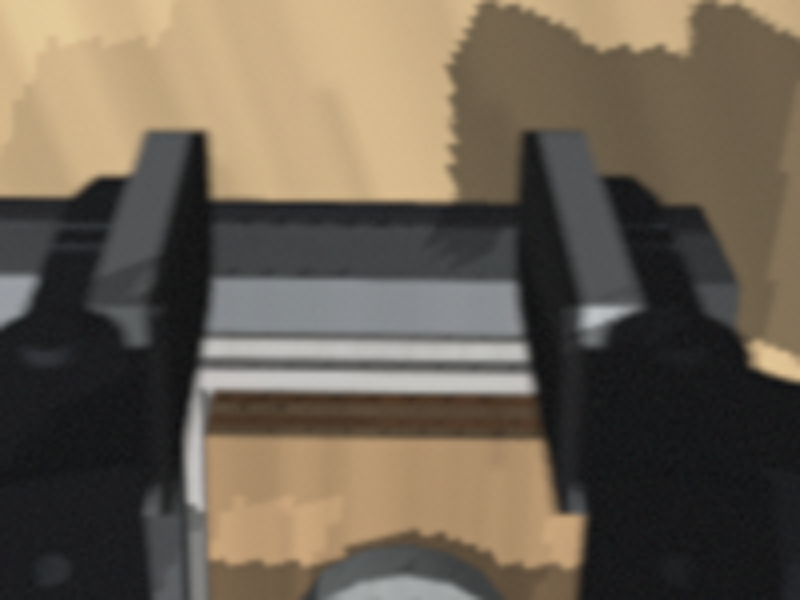

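The view shows the panel edge at crop row 435 (full (326,366)) and the foot's rim starting at crop (410,545). I need the rows below, so the same frame cropped lower.

```bash
python3 - <<'E'
from h import *
g=dict(np.load("w2.npz"));f=g["frame"]
cv2.imwrite("pics/w2b.png",cv2.resize(f[350:480,266:386],None,fx=4.5,fy=4.5,interpolation=2))
P=cloud(g);q=(P[...,:2]-O)@np.c_[X,Y]
for v in range(360,440,2):print(v,g["range_z"][v,326].round(4),q[v,326].round(4),P[v,326,2].round(4),f[v,326])
E
```

```text
360 0.2494 [0.0002 0.0388] 0.0379 [53 69 84]
362 0.2481 [0.0001 0.0383] 0.0394 [40 57 77]
364 0.2468 [0.0001 0.0379] 0.041 [53 69 84]
366 0.2437 [0.     0.0386] 0.044 [ 77 102 124]
368 0.2431 [0.     0.0377] 0.045 [109 145 176]
370 0.2447 [0.0001 0.0353] 0.0441 [108 144 176]
372 0.244 [0.0001 0.0344] 0.0451 [108 144 176]
374 0.245 [0.0002 0.0324] 0.0447 [107 143 175]
376 0.2453 [0.0002 0.0309] 0.0449 [107 143 175]
378 0.2464 [0.0002 0.0287] 0.0444 [107 144 174]
380 0.2476 [0.0003 0.0266] 0.0439 [108 144 175]
382 0.2478 [0.0003 0.025 ] 0.0441 [108 144 175]
384 0.2481 [0.0003 0.0235] 0.0444 [107 143 174]
386 0.2495 [0.0004 0.0211] 0.0437 [108 144 175]
388 0.2486 [0.0004 0.0204] 0.0448 [106 140 171]
390 0.2483 [0.0004 0.0193] 0.0455 [ 71  93 112]
392 0.2502 [0.0005 0.0166] 0.0444 [63 77 90]
394 0.242 [0.0002 0.0213] 0.0516 [78 79 77]
396 0.2411 [0.0002 0.0206] 0.0527 [82 81 80]
398 0.2403 [0.0002 0.0199] 0.0538 [74 73 72]
400 0.2366 [0.0001 0.0214] 0.0572 [103 103 101]
402 0.2378 [0.0002 0.0192] 0.0567 [165 165 161]
404 0.2372 [0.0002 0.0184] 0.0575 [166 166 163]
406 0.2383 [0.0002 0.0163] 0.0571 [164 164 161]
408 0.2394 [0.0003 0.0141] 0.0566 [106 106 104]
410 0.239 [0.0003 0.0131] 0.0574 [90 91 89]
412 0.2398 [0.0003 0.0112] 0.0572 [91 90 89]
414 0.2404 [0.0004 0.0094] 0.0572 [90 91 88]
416 0.2392 [0.0003 0.009 ] 0.0585 [77 78 76]
418 0.2386 [0.0003 0.0082] 0.0594 [56 57 56]
420 0.0863 [-0.0049  0.1303] 0.1795 [24 22 23]
422 0.0857 [-0.0049  0.1303] 0.1801 [27 25 25]
424 0.0846 [-0.005   0.1307] 0.1811 [26 25 25]
426 0.083 [-0.005   0.1316] 0.1825 [19 18 16]
428 0.083 [-0.005   0.1312] 0.1827 [25 24 22]
430 0.082 [-0.005   0.1316] 0.1836 [25 24 23]
432 0.0821 [-0.005  0.131] 0.1837 [26 27 25]
434 0.0802 [-0.0051  0.1322] 0.1853 [25 25 23]
436 0.08 [-0.0051  0.1319] 0.1856 [23 22 21]
438 0.0801 [-0.0051  0.1314] 0.1856 [22 23 22]
```

View pics/w2b.png

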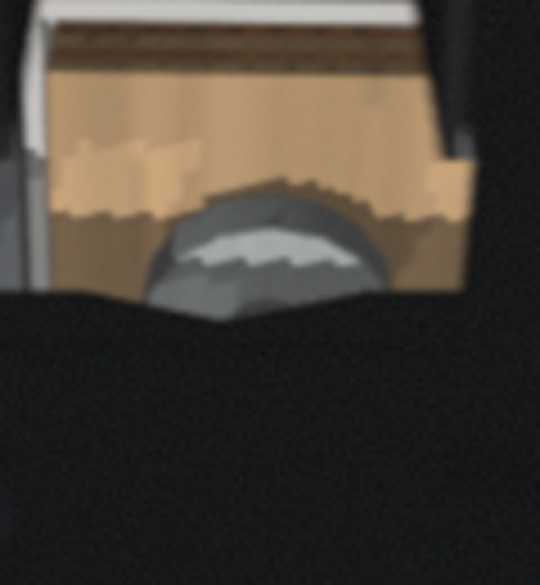

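Foot top measures 57.1 mm and the panel 44.6 mm, so the gap is about 4.6 mm. That is about 138° to touch and 228° in total. Next the knob grasp.

```bash
python3 - <<'E'
from h import *;from workcell import *
o=get_obs();st(o);delta(o,[*O,.20],36.0)
E
```

```text
t 7.07 press xyz [-0.0056  0.1211] [0.5939 0.1732 0.108 ] F [0.7 0.4 0.2] T [ 0.015 -0.007 -0.012]
tool y yaw -17.76 q [0.213 0.434 1.735 0.    0.974 0.523]
shift [-0.1211  0.0043 -0.092 ] twist -0.938
```

>>> play_rows:
  deltas:
    - {"xyz": [0,0,-0.035],"twist": -0.1,"claw": 0.085}
    - {"xyz": [0,0,-0.07],"twist": -0.22,"claw": 0.085}
    - {"xyz": [0,0,-0.105],"twist": -0.34,"claw": 0.085}
    - {"xyz": [-0.03,0.001,-0.12],"twist": -0.46,"claw": 0.085}
    - {"xyz": [-0.06,0.002,-0.12],"twist": -0.58,"claw": 0.085}
    - {"xyz": [-0.09,0.004,-0.12],"twist": -0.7,"claw": 0.085}
    - {"xyz": [-0.121,0.004,-0.12],"twist": -0.82,"claw": 0.085}
    - {"xyz": [-0.121,0.004,-0.12],"twist": -0.938,"claw": 0.085}

```text
time: 7.73
tool_pos: [0.5611, 0.0522, 0.2322]
orientation: [1.42, 2.795, 0.001]
force: [-0.3, -0.0, -0.1]
width: 0.992
gripper_force: 0.0
```

>>> play_rows:
  deltas:
    - {"xyz": [0,0,0],"twist": 0,"claw": 0.085}
    - {"xyz": [0,0,0],"twist": 0,"claw": 0.085}

```text
time: 7.9
tool_pos: [0.5623, 0.0565, 0.2313]
orientation: [1.431, 2.791, 0.005]
force: [0.4, 0.1, 0.2]
width: 0.993
gripper_force: 0.0
```

```bash
python3 - <<'E'
from h import *;from workcell import *
o=get_obs();st(o);delta(o,[*O,.130],36.0)
g=grab_frame("wrist");P=cloud(g);f=g["frame"].astype(int)
m=(P[...,2]>.154)&(P[...,2]<.166)&(np.linalg.norm(P[...,:2]-O,axis=-1)<.045)
n,l,s,_=cv2.connectedComponentsWithStats(m.astype(np.uint8));print(s[1:][s[1:,4]>30])
i=1+s[1:,4].argmax();print(rect(P[l==i]))
E
```

```text
t 7.9 press xyz [0.0013 0.0004] [0.5623 0.0565 0.2313] F [0.4 0.1 0.2] T [-0.036 -0.033  0.034]
tool y yaw 35.72 q [ 2.300e-02  1.900e-01  1.782e+00  1.000e-03  1.164e+00 -6.010e-01]
shift [ 0.0011 -0.0016  0.1012] twist -0.005
[[ 304  195   22  101 2101]]
(array([560.9,  57.8]), array([13.6, 69.6]), 35.19, 2101)
```

>>> play_rows:
  deltas:
    - {"xyz": [0.002,-0.001,0.03],"twist": 0.01,"claw": 0.085}
    - {"xyz": [0.002,-0.001,0.065],"twist": 0.01,"claw": 0.085}
    - {"xyz": [0.002,-0.001,0.09],"twist": 0.01,"claw": 0.06}
    - {"xyz": [0.002,-0.001,0.1],"twist": 0.01,"claw": 0.04}
    - {"xyz": [0.002,-0.001,0.1],"twist": 0.01,"claw": 0.02}
    - {"xyz": [0.002,-0.001,0.1],"twist": 0.01,"claw": 0.0}
    - {"xyz": [0.002,-0.001,0.1],"twist": 0.01,"claw": 0.0}
    - {"xyz": [0.002,-0.001,0.1],"twist": 0.01,"claw": 0.0}
  squeeze: 40

```text
time: 8.62
tool_pos: [0.5605, 0.0579, 0.1303]
orientation: [1.44, 2.788, 0.003]
force: [-0.7, 0.7, 1.3]
width: 0.177
gripper_force: 39.1
```

>>> play_rows:
  deltas:
    - {"xyz": [0,0,0],"twist": 0,"claw": 0}
    - {"xyz": [0,0,0],"twist": 0,"claw": 0}
    - {"xyz": [0,0,0],"twist": 0,"claw": 0}

```text
time: 8.87
tool_pos: [0.5605, 0.0579, 0.1302]
orientation: [1.441, 2.787, 0.004]
force: [-0.0, -0.3, 6.4]
width: 0.18
gripper_force: 39.3
```

```bash
python3 - <<'E'
from h import *;from workcell import *
o=get_obs();st(o);delta(o,[*O,.130],36.0);print(o["width"],o["gripper_force"])
E
```

```text
t 8.87 press xyz [-0.0009  0.0012] [0.5605 0.0579 0.1302] F [-0.  -0.3  6.4] T [0.146 0.076 0.025]
tool y yaw 35.33 q [ 2.500e-02  3.070e-01  1.861e+00  1.000e-03  9.690e-01 -5.910e-01]
shift [-0.0014 -0.0005  0.0002] twist -0.012
0.1798455715839175 39.25432562828064
```

>>> play_rows:
  deltas:
    - {"xyz": [0,0,0],"twist": 0.12,"claw": 0}
    - {"xyz": [0,0,0],"twist": 0.24,"claw": 0}
    - {"xyz": [0,0,0],"twist": 0.36,"claw": 0}
    - {"xyz": [0,0,0],"twist": 0.48,"claw": 0}
    - {"xyz": [0,0,0],"twist": 0.6,"claw": 0}
    - {"xyz": [0,0,0],"twist": 0.72,"claw": 0}
    - {"xyz": [0,0,0],"twist": 0.84,"claw": 0}
    - {"xyz": [0,0,0],"twist": 0.96,"claw": 0}

```text
time: 9.53
tool_pos: [0.5611, 0.058, 0.1303]
orientation: [2.571, 1.8, 0.008]
force: [0.8, 2.2, 4.8]
width: 0.173
gripper_force: 39.1
```

```bash
python3 - <<'E'
from h import *;from workcell import *
o=get_obs();st(o);delta(o,[*O,.130],36.0);print(o["width"],o["gripper_force"])
E
```

```text
t 9.53 press xyz [-0.0004  0.0015] [0.5611 0.058  0.1303] F [0.8 2.2 4.8] T [ 0.176 -0.197  0.153]
tool y yaw -20.0 q [2.600e-02 3.070e-01 1.861e+00 1.000e-03 9.680e-01 3.740e-01]
shift [-0.0014  0.0004  0.0003] twist -0.977
0.1731300917397745 39.09871280193329
```

Turning well. Another 0.95 rad, then release and look.

>>> play_rows:
  deltas:
    - {"xyz": [0,0,0],"twist": 0.12,"claw": 0}
    - {"xyz": [0,0,0],"twist": 0.24,"claw": 0}
    - {"xyz": [0,0,0],"twist": 0.36,"claw": 0}
    - {"xyz": [0,0,0],"twist": 0.48,"claw": 0}
    - {"xyz": [0,0,0],"twist": 0.6,"claw": 0}
    - {"xyz": [0,0,0],"twist": 0.72,"claw": 0}
    - {"xyz": [0,0,0],"twist": 0.84,"claw": 0}
    - {"xyz": [0,0,0],"twist": 0.95,"claw": 0}

```text
time: 10.2
tool_pos: [0.5614, 0.0576, 0.1303]
orientation: [3.112, 0.426, 0.011]
force: [1.5, -0.4, 3.7]
width: 0.169
gripper_force: 39.1
```

>>> play_rows:
  deltas:
    - {"xyz": [0,0,0],"twist": 0,"claw": 0}
    - {"xyz": [0,0,0],"twist": 0,"claw": 0.085}
    - {"xyz": [0,0,0],"twist": 0,"claw": 0.085}
    - {"xyz": [0,0,0],"twist": 0,"claw": 0.085}
    - {"xyz": [0,0,-0.03],"twist": 0,"claw": 0.085}
    - {"xyz": [0,0,-0.065],"twist": 0,"claw": 0.085}
    - {"xyz": [0,0,-0.1],"twist": 0,"claw": 0.085}
    - {"xyz": [0,0,-0.1],"twist": 0,"claw": 0.085}

```text
time: 10.87
tool_pos: [0.5631, 0.0578, 0.2353]
orientation: [3.11, 0.436, 0.02]
force: [0.7, -0.2, 1.5]
width: 0.998
gripper_force: 0.0
```

```bash
python3 - <<'E'
from h import *;from workcell import *
o=get_obs();st(o);delta(o,[*pw(-.003,.122),.108],-17.8)
g=grab_frame("wrist");P=cloud(g)
m=(P[...,2]>.154)&(P[...,2]<.166)&(np.linalg.norm(P[...,:2]-O,axis=-1)<.045)
n,l,s,_=cv2.connectedComponentsWithStats(m.astype(np.uint8))
i=1+s[1:,4].argmax();print(rect(P[l==i]))
E
```

```text
t 10.87 press xyz [0.0016 0.0019] [0.5631 0.0578 0.2353] F [ 0.7 -0.2  1.5] T [ 0.012 -0.071  0.06 ]
tool y yaw -74.03 q [ 0.025  0.184  1.78  -0.     1.165  1.318]
shift [ 0.0624 -0.1021  0.1277] twist -0.981
(array([561.2,  57.4]), array([69.8, 13.7]), 15.42, 2007)
```

>>> play_rows:
  deltas:
    - {"xyz": [0.015,-0.025,0],"twist": -0.12,"claw": 0.085}
    - {"xyz": [0.03,-0.05,0],"twist": -0.24,"claw": 0.085}
    - {"xyz": [0.045,-0.075,0],"twist": -0.36,"claw": 0.085}
    - {"xyz": [0.062,-0.1,0.01],"twist": -0.48,"claw": 0.085}
    - {"xyz": [0.062,-0.102,0.04],"twist": -0.6,"claw": 0.085}
    - {"xyz": [0.062,-0.102,0.07],"twist": -0.72,"claw": 0.085}
    - {"xyz": [0.062,-0.102,0.1],"twist": -0.84,"claw": 0.085}
    - {"xyz": [0.062,-0.102,0.127],"twist": -0.96,"claw": 0.085}

```text
time: 11.58
tool_pos: [0.5877, 0.1727, 0.0969]
orientation: [-2.551, -1.831, 0.007]
force: [0.2, 0.2, 0.0]
width: 0.996
gripper_force: 0.0
```

>>> play_rows:
  deltas:
    - {"xyz": [0,0,0],"twist": -0.02,"claw": 0.085}
    - {"xyz": [0,0,0],"twist": -0.02,"claw": 0.085}

```text
time: 11.75
tool_pos: [0.5869, 0.1721, 0.0974]
orientation: [-2.539, -1.844, 0.011]
force: [-0.1, -0.8, -0.7]
width: 0.998
gripper_force: 0.0
```

```bash
python3 - <<'E'
from h import *;from workcell import *
o=get_obs();st(o);delta(o,[*O,.235],-74.6)
g=grab_frame("wrist");np.savez("w3.npz",**g);G={2:dict(np.load("w2.npz")),3:g}
for k,g in G.items():
    P=cloud(g);q=(P[...,:2]-O)@np.c_[X,Y];r=np.hypot(q[...,0],q[...,1]);z=P[...,2]
    a=z[(abs(q[...,0])<.03)&(q[...,1]>.024)&(q[...,1]<.034)&(z>.04)&(z<.05)]
    f=z[(r<.0185)&(q[...,1]>.009)&(z>.048)&(z<.065)]
    f=f[f>np.median(f)-.002]
    print(k,"panel",a.mean().round(5),len(a),"foot top",np.median(f).round(5),len(f))
    c=g["mtx"]@(g["R"]@np.array([*pw(0,.02),.045])+g["t"]);u=int(round(c[0]/c[2]))
    print((c[:2]/c[2]).round(1),[(v,int(g["frame"][v,u-2:u+3].mean())) for v in range(362,412)])
cv2.imwrite("pics/w3.png",cv2.resize(G[3]["frame"][330:460,256:396],None,fx=4.5,fy=4.5,interpolation=2))
E
```

```text
t 11.75 press xyz [-0.0119  0.1179] [0.5869 0.1721 0.0974] F [-0.1 -0.8 -0.7] T [-0.01   0.024 -0.066]
tool y yaw -18.02 q [0.214 0.44  1.75  0.    0.959 0.529]
shift [-0.1185  0.0102 -0.1372] twist 0.987
2 panel 0.04466 929 foot top 0.05721 357
[325.4 388.7] [(362, 58), (363, 62), (364, 68), (365, 74), (366, 101), (367, 137), (368, 144), (369, 143), (370, 143), (371, 143), (372, 143), (373, 143), (374, 143), (375, 143), (376, 142), (377, 143), (378, 143), (379, 143), (380, 142), (381, 142), (382, 143), (383, 142), (384, 142), (385, 142), (386, 143), (387, 142), (388, 141), (389, 129), (390, 100), (391, 80), (392, 76), (393, 74), (394, 78), (395, 81), (396, 81), (397, 80), (398, 77), (399, 76), (400, 100), (401, 139), (402, 162), (403, 165), (404, 165), (405, 165), (406, 164), (407, 149), (408, 115), (409, 92), (410, 89), (411, 89)]
3 panel 0.04465 1048 foot top 0.05346 333
[332.2 394.5] [(362, 58), (363, 65), (364, 68), (365, 66), (366, 59), (367, 56), (368, 59), (369, 66), (370, 69), (371, 93), (372, 131), (373, 139), (374, 139), (375, 138), (376, 138), (377, 138), (378, 139), (379, 138), (380, 138), (381, 138), (382, 138), (383, 138), (384, 138), (385, 138), (386, 138), (387, 138), (388, 138), (389, 137), (390, 137), (391, 138), (392, 138), (393, 138), (394, 129), (395, 97), (396, 78), (397, 77), (398, 78), (399, 79), (400, 79), (401, 80), (402, 90), (403, 123), (404, 154), (405, 160), (406, 160), (407, 159), (408, 159), (409, 160), (410, 158), (411, 144)]
```

View pics/w3.png

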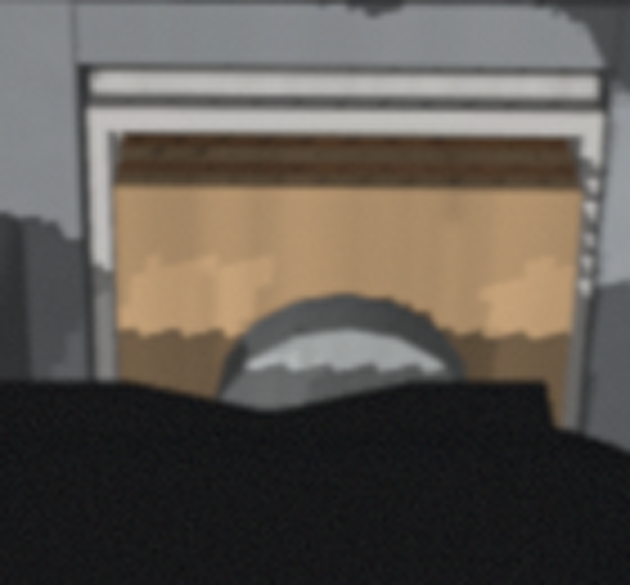

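The foot sits just above the panel (front rim at crop (345,295), thin gap). About 0.85 mm remains, so a further 25.5° + 90° ≈ 2.02 rad is needed. Regripping half a turn back.

>>> play_rows:
  deltas:
    - {"xyz": [0,0,-0.035],"twist": -0.12,"claw": 0.085}
    - {"xyz": [0,0,-0.07],"twist": -0.24,"claw": 0.085}
    - {"xyz": [0,0,-0.105],"twist": -0.36,"claw": 0.085}
    - {"xyz": [0,0,-0.137],"twist": -0.48,"claw": 0.085}
    - {"xyz": [-0.03,0.003,-0.137],"twist": -0.6,"claw": 0.085}
    - {"xyz": [-0.06,0.006,-0.137],"twist": -0.72,"claw": 0.085}
    - {"xyz": [-0.09,0.009,-0.137],"twist": -0.84,"claw": 0.085}
    - {"xyz": [-0.118,0.01,-0.137],"twist": -0.96,"claw": 0.085}

```text
time: 12.47
tool_pos: [0.5646, 0.0561, 0.2415]
orientation: [1.392, 2.81, 0.004]
force: [0.8, -0.4, 0.3]
width: 0.997
gripper_force: 0.0
```

>>> play_rows:
  deltas:
    - {"xyz": [0,0,0],"twist": -0.12,"claw": 0.085}
    - {"xyz": [0,0,0],"twist": -0.24,"claw": 0.085}
    - {"xyz": [0,0,0],"twist": -0.36,"claw": 0.085}
    - {"xyz": [0,0,0],"twist": -0.48,"claw": 0.085}
    - {"xyz": [0,0,0],"twist": -0.6,"claw": 0.085}
    - {"xyz": [0,0,0],"twist": -0.72,"claw": 0.085}
    - {"xyz": [0,0,0],"twist": -0.84,"claw": 0.085}
    - {"xyz": [0,0,0],"twist": -0.96,"claw": 0.085}

```text
time: 13.13
tool_pos: [0.5647, 0.0573, 0.241]
orientation: [-0.062, 3.136, 0.0]
force: [0.9, 0.1, 0.3]
width: 1.0
gripper_force: 0.0
```

>>> play_rows:
  deltas:
    - {"xyz": [0,0,0],"twist": -0.12,"claw": 0.085}
    - {"xyz": [0,0,0],"twist": -0.23,"claw": 0.085}
    - {"xyz": [0,0,0],"twist": -0.23,"claw": 0.085}
    - {"xyz": [0,0,0],"twist": -0.23,"claw": 0.085}

```text
time: 13.47
tool_pos: [0.5644, 0.0574, 0.2402]
orientation: [-0.41, 3.111, -0.001]
force: [-0.1, -0.3, 0.4]
width: 0.994
gripper_force: 0.0
```

```bash
python3 - <<'E'
from h import *;from workcell import *
o=get_obs();st(o);delta(o,[.5610,.0575,.130],-74.6)
E
```

```text
t 13.47 press xyz [0.0029 0.0019] [0.5644 0.0574 0.2402] F [-0.1 -0.3  0.4] T [-0.031 -0.03   0.038]
tool y yaw 105.01 q [ 0.025  0.187  1.766 -0.     1.184 -1.808]
shift [0.0037 0.0011 0.1102] twist -0.007
```

>>> play_rows:
  deltas:
    - {"xyz": [0.004,0.001,0.035],"twist": -0.007,"claw": 0.085}
    - {"xyz": [0.004,0.001,0.07],"twist": -0.007,"claw": 0.085}
    - {"xyz": [0.004,0.001,0.1],"twist": -0.007,"claw": 0.06}
    - {"xyz": [0.004,0.001,0.109],"twist": -0.007,"claw": 0.04}
    - {"xyz": [0.004,0.001,0.109],"twist": -0.007,"claw": 0.02}
    - {"xyz": [0.004,0.001,0.109],"twist": -0.007,"claw": 0}
    - {"xyz": [0.004,0.001,0.109],"twist": -0.007,"claw": 0}
    - {"xyz": [0.004,0.001,0.109],"twist": -0.007,"claw": 0}

```text
time: 14.13
tool_pos: [0.5615, 0.0577, 0.1317]
orientation: [-0.426, 3.107, 0.0]
force: [-0.8, 0.0, 2.5]
width: 0.172
gripper_force: 38.9
```

>>> play_rows:
  deltas:
    - {"xyz": [0,0,0],"twist": 0,"claw": 0}
    - {"xyz": [0,0,0],"twist": 0,"claw": 0}

```text
time: 14.3
tool_pos: [0.5615, 0.0576, 0.1316]
orientation: [-0.426, 3.107, -0.0]
force: [-0.2, 1.0, 6.8]
width: 0.17
gripper_force: 39.2
```

```bash
python3 - <<'E'
from h import *;from workcell import *
o=get_obs();st(o);delta(o,[*O,.130],-74.6);print(o["width"],o["gripper_force"])
E
```

```text
t 14.3 press xyz [0.0002 0.0012] [0.5615 0.0576 0.1316] F [-0.2  1.   6.8] T [ 0.192  0.101 -0.025]
tool y yaw 105.63 q [ 0.025  0.306  1.859  0.     0.972 -1.819]
shift [ 0.0008 -0.0009  0.0016] twist 0.004
0.16992236739905656 39.18789446353912
```

>>> play_rows:
  deltas:
    - {"xyz": [0,0,0],"twist": 0.12,"claw": 0}
    - {"xyz": [0,0,0],"twist": 0.24,"claw": 0}
    - {"xyz": [0,0,0],"twist": 0.36,"claw": 0}
    - {"xyz": [0,0,0],"twist": 0.48,"claw": 0}
    - {"xyz": [0,0,0],"twist": 0.6,"claw": 0}
    - {"xyz": [0,0,0],"twist": 0.72,"claw": 0}
    - {"xyz": [0,0,0],"twist": 0.84,"claw": 0}
    - {"xyz": [0,0,0],"twist": 0.96,"claw": 0}

```text
time: 14.97
tool_pos: [0.5614, 0.0571, 0.1316]
orientation: [1.064, 2.951, 0.002]
force: [-0.7, -1.0, 6.8]
width: 0.17
gripper_force: 39.3
```

>>> play_rows:
  deltas:
    - {"xyz": [0,0,0],"twist": 0.12,"claw": 0}
    - {"xyz": [0,0,0],"twist": 0.24,"claw": 0}
    - {"xyz": [0,0,0],"twist": 0.36,"claw": 0}
    - {"xyz": [0,0,0],"twist": 0.48,"claw": 0}
    - {"xyz": [0,0,0],"twist": 0.6,"claw": 0}
    - {"xyz": [0,0,0],"twist": 0.7,"claw": 0}
    - {"xyz": [0,0,0],"twist": 0.8,"claw": 0}

```text
time: 15.55
tool_pos: [0.561, 0.0569, 0.1316]
orientation: [2.129, 2.305, 0.003]
force: [-1.0, -1.4, 8.1]
width: 0.17
gripper_force: 39.4
```

```bash
python3 - <<'E'
from h import *;from workcell import *
o=get_obs();st(o);delta(o,[*O,.130],-10.1);print(o["width"],o["gripper_force"])
E
```

```text
t 15.55 press xyz [-0.0002  0.0003] [0.561  0.0569 0.1316] F [-1.  -1.4  8.1] T [-0.167  0.303  0.153]
tool y yaw 4.56 q [ 2.400e-02  3.060e-01  1.859e+00 -1.000e-03  9.730e-01 -5.400e-02]
shift [-0.0004  0.      0.0016] twist 0.256
0.16982072553181857 39.38771724700928
```

>>> play_rows:
  deltas:
    - {"xyz": [0,0,0],"twist": 0.1,"claw": 0}
    - {"xyz": [0,0,0],"twist": 0.2,"claw": 0}
    - {"xyz": [0,0,0],"twist": 0.25,"claw": 0}
    - {"xyz": [0,0,0],"twist": 0.25,"claw": 0}
    - {"xyz": [0,0,0],"twist": 0.25,"claw": 0}

```text
time: 15.97
tool_pos: [0.5608, 0.0569, 0.1316]
orientation: [2.395, 2.028, 0.003]
force: [-1.5, -1.2, 7.9]
width: 0.173
gripper_force: 39.4
```

>>> play_rows:
  deltas:
    - {"xyz": [0,0,0],"twist": 0,"claw": 0.085}
    - {"xyz": [0,0,0],"twist": 0,"claw": 0.085}
    - {"xyz": [0,0,0],"twist": 0,"claw": 0.085}
    - {"xyz": [0,0,-0.03],"twist": 0,"claw": 0.085}
    - {"xyz": [0,0,-0.065],"twist": 0,"claw": 0.085}
    - {"xyz": [0,0,-0.1],"twist": 0,"claw": 0.085}
    - {"xyz": [0,0,-0.1],"twist": 0,"claw": 0.085}

```text
time: 16.55
tool_pos: [0.5643, 0.0576, 0.2368]
orientation: [2.391, 2.024, 0.017]
force: [1.3, -0.2, 2.1]
width: 0.998
gripper_force: 0.0
```

```bash
python3 - <<'E'
from h import *;from workcell import *
o=get_obs();st(o);delta(o,[*pw(-.003,.122),.105],-17.8)
g=grab_frame("wrist");P=cloud(g)
m=(P[...,2]>.154)&(P[...,2]<.166)&(np.linalg.norm(P[...,:2]-O,axis=-1)<.045)
n,l,s,_=cv2.connectedComponentsWithStats(m.astype(np.uint8))
i=1+s[1:,4].argmax();print(rect(P[l==i]))
E
python3 panel.py
```

```text
t 16.55 press xyz [0.0028 0.0021] [0.5643 0.0576 0.2368] F [ 1.3 -0.2  2.1] T [ 0.043 -0.058  0.017]
tool y yaw -9.51 q [ 0.025  0.184  1.777 -0.     1.166  0.191]
shift [0.119  0.0109 0.1322] twist 0.145
(array([560.9,  57.8]), array([70., 14.]), 80.66, 2053)
t 16.6 press xyz [0.0013 0.0015] [0.5627 0.0575 0.2337] F [ 0.1 -0.1 -0.5] T [ 0.047 -0.012 -0.062]
panel press y 1..99% [-0.0322 -0.024   0.0384  0.0385] x [-0.0307  0.0346]
bare y [-0.1216  0.0466]
```

>>> play_rows:
  deltas:
    - {"xyz": [0.035,0.003,0],"twist": 0.1,"claw": 0.085}
    - {"xyz": [0.07,0.006,0],"twist": 0.145,"claw": 0.085}
    - {"xyz": [0.1,0.01,0],"twist": 0.145,"claw": 0.085}
    - {"xyz": [0.119,0.011,0.01],"twist": 0.145,"claw": 0.085}
    - {"xyz": [0.119,0.011,0.045],"twist": 0.145,"claw": 0.085}
    - {"xyz": [0.119,0.011,0.08],"twist": 0.145,"claw": 0.085}
    - {"xyz": [0.119,0.011,0.115],"twist": 0.145,"claw": 0.085}
    - {"xyz": [0.119,0.011,0.13],"twist": 0.145,"claw": 0.085}

```text
time: 17.32
tool_pos: [0.5838, 0.172, 0.091]
orientation: [-2.534, -1.848, 0.018]
force: [-0.6, -0.4, -0.9]
width: 0.999
gripper_force: 0.0
```

>>> play_rows:
  deltas:
    - {"xyz": [0,0,0],"twist": 0,"claw": 0.085}
    - {"xyz": [0,0,0],"twist": 0,"claw": 0.085}

```text
time: 17.48
tool_pos: [0.5873, 0.1724, 0.0958]
orientation: [-2.537, -1.849, 0.009]
force: [0.0, 0.5, 0.3]
width: 0.994
gripper_force: 0.0
```

```bash
python3 - <<'E'
from h import *;from workcell import *
o=get_obs();st(o);g=grab_frame("wrist")
P=cloud(g);q=(P[...,:2]-O)@np.c_[X,Y];r=np.hypot(q[...,0],q[...,1]);z=P[...,2]
a=z[(abs(q[...,0])<.03)&(q[...,1]>.024)&(q[...,1]<.034)&(z>.04)&(z<.05)]
f=z[(r<.0185)&(q[...,1]>.009)&(z>.048)&(z<.065)];f=f[f>np.median(f)-.002]
print("panel",a.mean().round(5),"foot top",np.median(f).round(5),len(f))
m=(abs(q[...,0])<.03)&(z>.0425)&(z<.048)&(q[...,1]<.05)&(q[...,1]>.03)
print("panel front y",np.percentile(q[m][:,1],99).round(4))
E
```

```text
t 17.48 press xyz [-0.0116  0.1183] [0.5873 0.1724 0.0958] F [0.  0.5 0.3] T [ 0.034 -0.018  0.004]
panel 0.04466 foot top 0.05254 303
panel front y 0.0397
```

Contact height is confirmed: the foot came down 4.67 mm and the knob advanced 7.48 mm, so the foot is pushed up about 2.8–2.9 mm. Handing in.

```bash
python3 -c "from workcell import *;print(hand_in())"
```

```text
the job is handed in; nothing more can be done
None
```

I handed the job in with the bed fully home against its stop and the knob about a quarter turn past touching (foot pushed up about 2.8–2.9 mm by camera measurement). I didn't go near the other desk items, and the hand-in gave no verdict.

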